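# Proof-pull the glued knob of a jar lid, then lid the jar

### The arm

A 6-joint arm with a two-finger parallel gripper is mounted at the origin on the work surface. World frame = base frame: x ahead of the robot, y to its left, z up, the work surface at z = 0. Lengths are in mm, angles in rad, forces in N, time in s.
With the tool pointing down it reaches from about 275 to 750 mm from the base axis. Payload 10.2 kg.
Tool frame: the origin (TCP) lies at the very end of the fingers, on their centre line; the grasp point (between the pads) lies 19 mm behind it; z points along the fingers, y is the direction in which the jaws open and shut (so a half turn about z gives the same grasp; the last joint's range is limited). The gripper opens to 85 mm and grips with 20 to 120 N. Pads are 22 mm wide; open, the fingers measure 114 mm over their backs; the gripper's body (76 mm by 85 mm) begins 54 mm behind the grasp point. The pads swing forward as they close: fully open they stand 13 mm farther back than shut.
Start: joints at [-1.471, 0.313, 1.498, -0, 1.331, -0.223], TCP at [166.529, -497.895, 231.294] pointing down, gripper open.
Joint ranges: [-2.94, 2.94], [-0.97, 2.17], [0.19, 2.56], [-1.23, 4.37], [0.02, 3.11], [-2.88, 2.88]. Speed limits (rad/s): [2.39, 2.39, 3.01, 3.14, 3.14, 3.14].

### API

Orientations are given as a unit quaternion [w, x, y, z].
In Python, from rig import * gives the robot as it stands. The module is installed in compiled form; this text tells all that it offers.
- The arm moves only by the shell command python3 -m crank 'ROWS' [FORCE]. ROWS is a JSON object of lists of equal length, an entry for each row: "dp": the shift along the world's x, y, z in cm, a list of three; "delta_rot": the turn, a rotation vector about the world's x, y, z in degrees, a list of three; "claw": the closure in counts, from 0 (fully open) to 255 (shut). A call has 1 to 10 rows; each row shifts and turns the commanded pose from where the row before left it; what a row does not reach is not made up. A row lasts 1/10 s, in which the tool goes at most 50 mm and 8.59 degrees, less where a joint would pass 70% of its speed; a pose out of reach is approached as far as the arm can. A call is refused whole if a number of a shift passes 5 or a number of a turn 8.59, either way. A call with a gripper value outside its range is refused whole. The fingers move at their own pace and stop on an object; FORCE is the grip in N (left out, the last holds). Time passes only in rows, so rows that do not move let the fingers close. It gives the time, the measured TCP pose, the force and the opening at its end, in the units of the state.
- sense(): the state, without advancing time (a new reading comes with each control period).
- capture(name): name is "side" or "top"; returns (picture, depth): 384x512x3 uint8, red, green, blue; 384x512 float32, mm along the optical axis (not along the pixel's ray), 0 where there is no reading.
- camera_model(name): a dict with "fx", "fy", "cx", "cy" (pixels), "dist_coeffs" ([k1, k2, p1, p2, k3] as OpenCV has them; the pictures are not rectified), "cam_to_world" (4x4, takes a point from camera to world coordinates). Camera axes: x right, y up, looking along -z (the intrinsics and any distortion apply to the point x, -y, -z); pixel columns grow to the right and rows downward; lengths in mm; the calibration is good to about 2 mm. A picture is of the moment at which its call begins. camera_model takes no time and is no camera call.
- finish_job(): hands the job in, once; it reports no verdict.
Trained networks look in the newest picture that a camera, given by its name, has taken for a name from the list of things; names that differ only in an ending like _2 or _b are one class to them, and where a whole thing is asked for, a point or a joint stands for the part that bears it (a point fixed in the world has none). Each returns a list of dicts, best first, with "p" (0 to 1); they miss things now and then, are a little off and sometimes report something else, mostly with a low value. They report only what shows in the picture. A call takes as long as a camera call. They do not tell look-alikes from the thing itself.
- boxes_of(camera, target): "centre" ([column, row] in pixels, amid what is visible of it).
- masks_of(camera, target): "region" (384x512 bool, what is visible of it) and "centre" ([column, row] in pixels, amid what is visible of it).
- pinpoint(camera, target): "centre" ([column, row] in pixels: a listed point, or the origin of a listed thing).
The state is a dict: "time_s": time; "joints": joint angles; "dq": joint speeds; "tau": joint torques, N m; "eef_pos": TCP position; "ee_rot": TCP orientation; "force": force on the tool from outside, world axes, zero at the start; "wrist_torque": the same for the moment, N m; "grip_width": opening from 0.0 (shut) to 1.0 (fully open).
Only numpy, scipy, OpenCV 4.12 (cv2) and the standard library are available. Lean on these libraries where they do the work, as an engineer would, in place of code of your own. Each camera call takes 0.05 s, during which the arm holds its last target.

### The job

Check that the knob glued to the stoneware lid holds: slide the lid under the fork plate of the pull rig until it stops, then pull straight up on the knob until the fork comes up against its end stops, and keep up a steady pull of about 15 N for two seconds, never as much as 20 N. Then slide the lid back out and set it gently on the jar, fully seated, leaving the jar and the other things standing where they are.

Things in the scene. Friction and masses are not known exactly. Their poses are not given: they have to be found in the camera images.
- knob (a point): Centre of the head of the lid's glued knob, the place to grip: a plain round head 26 mm across and 28 mm tall on a stem 16 mm across and 30 mm tall; z up the lid's axis. The point is 60 mm above the lid's underside (on which it stands), 52 mm above the underside of its disc, 44 mm above the top of the disc, 14 mm below the top of the knob.
- lid: White glazed stoneware lid, 200 to 350 g, round about its z axis: disc 96 mm across, 8 mm thick; under it a plug 68 mm across, 8 mm deep; above it the knob. Origin at the centre of the plug's underside, z up. It starts standing on the plywood board.
- rig: Pull rig, fixed: dark steel base plate 12 mm thick, x -105 to 65 mm, y +-90 mm; posts 12 mm thick at x -33 and 50, y +-74 mm, up to 60 mm above the table. Origin on the table under the home place of the lid's axis; z up, x from the open entrance to the black stop block. The lid slides in along +x, above or on the plate, until its disc meets the stop (face at x 49 mm).
- fork: The rig's U-shaped aluminium plate, 6 mm thick, x -45 to 65, y +-84 mm; origin on its underside over the rig's, same axes. Slot 40 mm wide, x -45 to 20, open to -x: the stem runs in it, the disc beneath. Underside found 32 to 44 mm above the table (standing lid's disc top: 28). Pushed up it first rides 0.5 to 6.5 mm, unknown, against 6 N of drag, then meets rigid end stops.
- mouth (a point): Centre of the mouth of the white stoneware jar, at rim height, 110 mm above its underside; z up. The mouth is 78 mm across inside, the rim 92 mm outside, the belly 120 mm across. Seated, the lid's plug is inside the mouth and its disc lies on the rim, so the knob point is 52 mm above this one.
- jar: The jar (800 g, stands loose on the table); origin at the centre of its underside, z up.
- board: Plywood board 130 x 130 x 12 mm, fixed flat on the table, on which the lid starts; origin at the centre of its underside.
- bowl: Bystander: terracotta bowl, 90 mm across, 45 mm tall; origin under its centre.
- gluepot: Bystander: small white pot with black cap, 48 mm across, 70 mm tall; origin under its centre.
- brush: Bystander: brush lying on the table.
Things that resemble listed ones, but are neither listed nor needed, are in the scene too. What is shaped like the lid but blue, green or pink is not meant.

How it is judged (in metres and radians):
On the way, in this order (a step that is already met when the one before it is completed fails the run):
1. the lid is under the fork, home to within 6 mm (x of knob in the frame of rig between -0.006 and 0.006 m and y of knob in the frame of rig between -0.012 and 0.012 m and height (world z) of lid below 0.03 m), for 0.2 s.
2. the lid, level and still home, is pulled up against the fork with 10 to 18 N for 1.5 s (contact force between lid and fork between 10 and 18 N and angle between lid's own z axis and vertical below 0.12 rad and x of knob in the frame of rig above -0.01 m), for 1.5 s.
At the end, for the whole second after the job is handed in: The lid sits fully on the jar: its plug in the mouth (within 8 mm of centre), its disc down on the rim (within 3 mm) and parallel to it (0.04 rad), at rest; the jar stands upright (horizontal distance between lid and mouth below 0.008 m and z of knob in the frame of jar between 0.158 and 0.165 m and angle between the z axis of lid and the z axis of jar, either way round below 0.04 rad and angle between jar's own z axis and vertical below 0.04 rad and linear speed of lid below 0.01 m/s); the robot touches nothing.
It fails at once if the lid presses on the fork with more than 20 N (contact force between lid and fork above 20 N).
It fails at once if the lid is banged on the jar (over 40 N) (contact force between lid and jar above 40 N).
It fails at once if the jar is shoved more than 30 mm (distance of jar from where it was at the start of the episode above 0.03 m).
It fails at once if a bystander is moved more than 30 mm (distance of any of bowl, gluepot, brush from where it was at the start of the episode above 0.03 m).
It also fails if it takes over 72 s, if anything falls off the work surface, if the arm or the gripper's body presses on something with over 40 N, if the wrist force passes 120 N, or if a joint passes its speed limit or range.

## Working session

There is one attempt and no reset: what is moved stays moved. The work goes in short steps, Python scripts to look and compute and a shell command to move; the robot and the scene stay as the last step left them, time stands still between calls to the robot, and variables do not carry over. Pictures are saved under pics/ and viewed, and the job is handed in when it is done.

```bash
mkdir -p pics
cat > h.py <<'E'
from rig import *
import numpy as np, cv2
def px2w(cam,u,v,depth=None,z=None):
    m=camera_model(cam);K=np.array([[m['fx'],0,m['cx']],[0,m['fy'],m['cy']],[0,0,1]],float)
    p=cv2.undistortPoints(np.array([[[u,v]]],float),K,np.array(m['dist_coeffs'],float))[0,0]
    T=np.array(m['cam_to_world']);d=np.array([p[0],-p[1],-1.])
    D=T[:3,:3]@d;o=T[:3,3]
    if depth is not None: return o+D*depth
    return o+D*(z-o[2])/D[2]
def w2px(cam,P):
    m=camera_model(cam);K=np.array([[m['fx'],0,m['cx']],[0,m['fy'],m['cy']],[0,0,1]],float)
    T=np.array(m['cam_to_world']);q=T[:3,:3].T@(np.array(P,float)-T[:3,3]);q=q*[1,-1,-1]
    return cv2.projectPoints(q[None],np.zeros(3),np.zeros(3),K,np.array(m['dist_coeffs'],float))[0].ravel()
E
python3 - <<'E'
from h import *
s=sense();print({k:np.round(v,3) for k,v in s.items()})
for c in("side","top"):
    im,d=capture(c);cv2.imwrite(f"pics/{c}0.png",im[:,:,::-1]);np.save(f"{c}0.npy",d)
    print(c,np.round(camera_model(c)['cam_to_world'],2).tolist())
    for t in("knob","lid","rig","fork","mouth","jar","board"):
        print(c,t,[(np.round(x['centre'],1).tolist(),round(x['p'],2)) for x in pinpoint(c,t)[:4]])
E
```

```text
{'time_s': np.float64(0.0), 'joints': array([-1.471,  0.313,  1.498, -0.   ,  1.331, -0.223]), 'dq': array([ 0.   ,  0.001,  0.001, -0.001, -0.001,  0.   ]), 'tau': array([-0.0000e+00, -4.1227e+01, -2.5974e+01, -0.0000e+00,  4.0000e-03,
       -0.0000e+00]), 'eef_pos': array([ 166.491, -497.613,  230.715]), 'ee_rot': array([-0.001,  0.987,  0.161,  0.   ]), 'force': array([-0.293, -0.004,  0.149]), 'wrist_torque': array([-0.012, -0.087,  0.004]), 'grip_width': np.float64(0.999)}
side [[-0.91, 0.24, -0.33, 214.87], [-0.41, -0.51, 0.76, 995.24], [0.02, 0.82, 0.57, 740.15], [0.0, 0.0, 0.0, 1.0]]
side knob [([182.8, 293.3], 0.95), ([141.8, 235.4], 0.9), ([219.8, 238.6], 0.77), ([288.1, 278.7], 0.58)]
side lid [([221.4, 257.1], 0.91), ([248.6, 360.5], 0.85), ([285.9, 302.6], 0.81), ([145.7, 252.9], 0.76)]
side rig [([260.3, 199.6], 0.9), ([239.0, 152.7], 0.44)]
side fork [([254.1, 187.8], 0.73), ([303.2, 152.2], 0.5)]
side mouth [([308.2, 122.4], 0.78)]
side jar [([302.1, 150.1], 0.81), ([303.5, 124.6], 0.32)]
side board [([223.0, 265.9], 0.63)]
top [[0.03, 0.98, -0.18, 313.61], [-1.0, 0.03, 0.01, 107.8], [0.01, 0.18, 0.98, 1615.75], [0.0, 0.0, 0.0, 1.0]]
top knob [([168.0, 247.9], 0.89), ([121.9, 237.8], 0.8), ([173.4, 141.0], 0.56)]
top lid [([190.6, 195.9], 0.73), ([125.9, 237.7], 0.71), ([165.2, 247.0], 0.66), ([175.6, 149.1], 0.65)]
top rig [([271.2, 192.6], 0.91), ([362.3, 195.9], 0.54)]
top fork [([268.2, 189.6], 0.76), ([270.9, 192.5], 0.65)]
top mouth [([360.2, 198.1], 0.83)]
top jar [([353.5, 203.8], 0.94), ([268.6, 191.9], 0.71), ([188.0, 187.7], 0.36)]
top board [([187.7, 199.1], 0.63)]
```

View pics/side0.png

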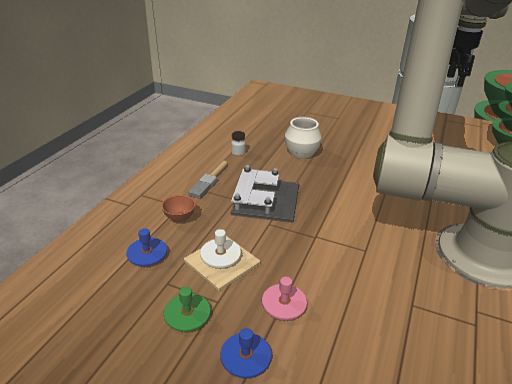

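View pics/top0.png

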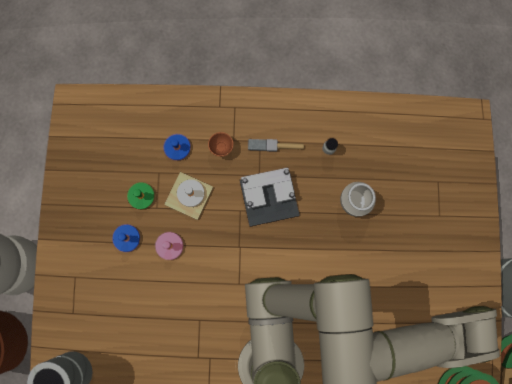

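Run:
```python
from h import *
a=cv2.imread("pics/side0.png")[100:290,170:335];b=cv2.imread("pics/top0.png")[130:230,160:390]
cv2.imwrite("pics/crop_s.png",cv2.resize(a,None,fx=3,fy=3,interpolation=2))
cv2.imwrite("pics/crop_t.png",cv2.resize(b,None,fx=3.4,fy=3.4,interpolation=2))
for c in("side","top"):
    d=np.load(c+"0.npy")
    for t in("lid","rig","fork","jar","board","knob"):
        for r in masks_of(c,t)[:6]:
            m=r['region'];v,u=np.nonzero(m)
            P=np.array([px2w(c,x,y,depth=d[y,x]) for x,y in zip(u,v) if d[y,x]>0])
            print(c,t,round(r['p'],2),np.round(r['centre']),len(u),np.round(np.median(P,0)),'z',np.round(np.percentile(P[:,2],[2,98]),0),'x',np.round(np.percentile(P[:,0],[2,98])),'y',np.round(np.percentile(P[:,1],[2,98])))
```

```text
side lid 0.97 [145. 250.] 995 [747. 365.  14.] z [ 9. 72.] x [709. 794.] y [317. 404.]
side lid 0.87 [285. 300.] 1360 [394. 375.  15.] z [ 9. 73.] x [356. 440.] y [327. 412.]Traceback (most recent call last):
  File "<stdin>", line 10, in <module>
  File "h.py", line 4, in px2w
    m=camera_model(cam);K=np.array([[m['fx'],0,m['cx']],[0,m['fy'],m['cy']],[0,0,1]],float)
ValueError: time passes only in moves, steps and waits
```

Run:
```python
from h import *
for c,u,v,z in [("side",219.8,238.6,72),("top",190.6,193,72),("side",308.2,122.4,110),("top",360.2,198.1,110),("side",260.3,199.6,0),("top",271.2,192.6,0)]:
    print(c,u,v,z,np.round(px2w(c,u,v,z=z),1))
```

```text
side 219.8 238.6 72 [580.9 306.1  72. ]
top 190.6 193 72 [572.9 290.3  72. ]
side 308.2 122.4 110 [ 562.5 -285.9  110. ]
top 360.2 198.1 110 [ 566.7 -279.2  110. ]
side 260.3 199.6 0 [593.1  31.6   0. ]
top 271.2 192.6 0 [595.4  13.    0. ]
```

```bash
cat > h.py <<'E'
from rig import *
import numpy as np, cv2
M={c:camera_model(c) for c in("side","top")}
def KD(c):
    m=M[c];return np.array([[m['fx'],0,m['cx']],[0,m['fy'],m['cy']],[0,0,1]],float),np.array(m['dist_coeffs'],float)
def rays(c,uv):
    K,D=KD(c);p=cv2.undistortPoints(np.array(uv,float).reshape(-1,1,2),K,D)[:,0]
    T=np.array(M[c]['cam_to_world']);d=np.c_[p[:,0],-p[:,1],-np.ones(len(p))]
    return T[:3,3],d@T[:3,:3].T
def px2w(c,u,v,depth=None,z=None):
    o,D=rays(c,[[u,v]]);D=D[0]
    return o+D*(depth if depth is not None else (z-o[2])/D[2])
def cloud(c,d):
    v,u=np.mgrid[0:384,0:512];o,D=rays(c,np.c_[u.ravel(),v.ravel()])
    P=o+D*d.reshape(-1,1);P[d.ravel()<=0]=np.nan
    return P.reshape(384,512,3)
def w2px(c,P):
    K,D=KD(c);T=np.array(M[c]['cam_to_world']);q=(np.array(P,float).reshape(-1,3)-T[:3,3])@T[:3,:3]*[1,-1,-1]
    return cv2.projectPoints(q,np.zeros(3),np.zeros(3),K,D)[0].reshape(-1,2)
E
python3 - <<'E'
from h import *
C={c:cloud(c,np.load(c+"0.npy")) for c in("side","top")}
for c in C:
    for t in("lid","rig","fork","jar","board","knob"):
        for r in masks_of(c,t)[:6]:
            P=C[c][r['region']];P=P[~np.isnan(P[:,0])]
            f=lambda i:np.round(np.percentile(P[:,i],[2,98]))
            print(c,t,round(r['p'],2),np.round(r['centre']),len(P),np.round(np.median(P,0)),'x',f(0),'y',f(1),'z',f(2))
E
```

```text
side lid 0.97 [145. 250.] 993 [747. 365.  14.] x [709. 794.] y [317. 404.] z [ 9. 72.]
side lid 0.87 [285. 300.] 1353 [394. 375.  15.] x [356. 440.] y [327. 412.] z [ 9. 73.]
side lid 0.76 [184. 314.] 1433 [566. 485.  15.] x [528. 613.] y [439. 523.] z [10. 72.]
side lid 0.76 [249. 357.] 1873 [415. 527.  15.] x [377. 462.] y [480. 565.] z [10. 73.]
side lid 0.67 [222. 250.] 1075 [580. 307.  26.] x [541. 629.] y [245. 345.] z [10. 84.]
side rig 0.92 [278. 202.] 1677 [549.  56.  10.] x [487. 636.] y [-68. 124.] z [ 0. 55.]
side fork 0.81 [252. 188.] 1113 [610.  46.  42.] x [544. 667.] y [-47. 117.] z [39. 48.]
side jar 0.75 [305. 137.] 1181 [ 568. -243.   72.] x [520. 623.] y [-329. -223.] z [  3. 108.]
side board 0.86 [224. 273.] 1276 [550. 341.  10.] x [502. 650.] y [264. 386.] z [ 2. 13.]
side knob 0.97 [221. 254.] 1052 [579. 307.  27.] x [541. 627.] y [259. 345.] z [19. 84.]
side knob 0.8 [288. 299.] 1359 [394. 374.  15.] x [355. 440.] y [326. 412.] z [ 8. 73.]
side knob 0.8 [184. 311.] 1436 [566. 485.  15.] x [528. 614.] y [438. 522.] z [11. 72.]
side knob 0.76 [246. 360.] 1835 [4
[... 750 characters left out ...]
p jar 0.75 [356. 199.] 961 [ 575. -286.   69.] x [518. 624.] y [-332. -226.] z [  1. 113.]
top board 0.65 [183. 206.] 820 [559. 317.  12.] x [499. 650.] y [233. 381.] z [-1. 24.]
top board 0.54 [220. 144.] 461 [766. 201.  20.] x [719. 797.] y [161. 238.] z [ 1. 49.]
top knob 0.8 [174. 146.] 533 [747. 354.  16.] x [707. 792.] y [315. 401.] z [ 8. 75.]
top knob 0.78 [165. 248.] 603 [393. 362.  16.] x [349. 438.] y [322. 407.] z [ 0. 75.]
top knob 0.78 [125. 240.] 525 [415. 514.  17.] x [377. 459.] y [477. 559.] z [ 9. 77.]
top knob 0.68 [140. 197.] 595 [567. 471.  17.] x [527. 614.] y [430. 519.] z [ 8. 77.]
top knob 0.59 [192. 190.] 576 [579. 295.  28.] x [539. 626.] y [255. 340.] z [20. 87.]
```

View pics/crop_s.png

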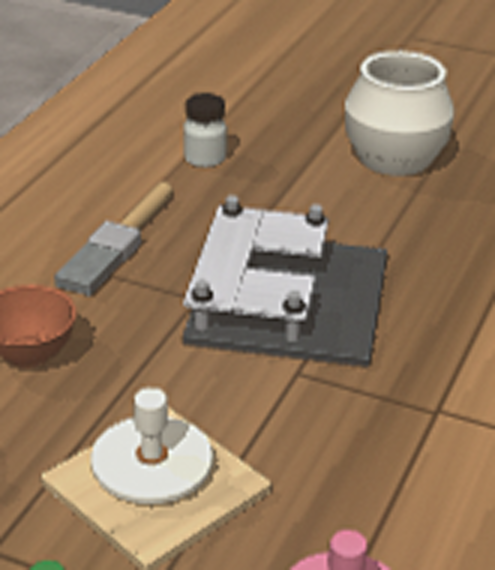

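View pics/crop_t.png

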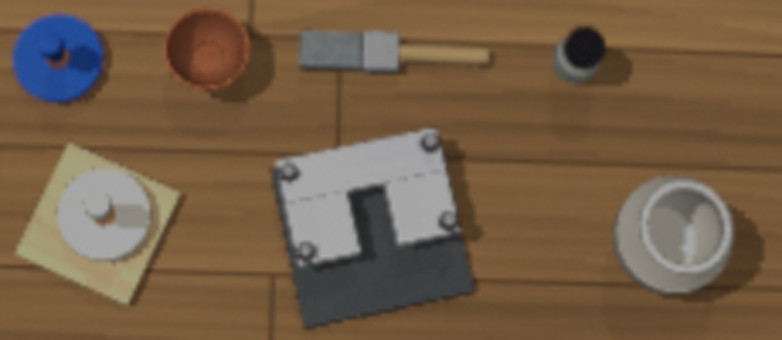

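Run:
```python
from h import *
from scipy.optimize import least_squares
def circ(Q):
    # min-enclosing after trimming -> hull circle
    (x,y),r=cv2.minEnclosingCircle(Q.astype(np.float32));return np.round([x,y,r],1)
C={c:cloud(c,np.load(c+"0.npy")) for c in("side","top")}
for c in C:
    P=C[c].reshape(-1,3);P=P[~np.isnan(P[:,0])]
    L=P[(abs(P[:,0]-580)<75)&(abs(P[:,1]-297)<75)]
    k=L[L[:,2]>78];D=L[(L[:,2]>22)&(L[:,2]<34)]
    print(c,'knobtop',np.round(k.mean(0),1),len(k),circ(k[:,:2]),'disc',circ(D[:,:2]),np.median(D[:,2]).round(1))
    kk=L[(L[:,2]>62)];print('  head',np.round(kk.mean(0),1),circ(kk[:,:2]))
    J=P[(abs(P[:,0]-568)<80)&(abs(P[:,1]+280)<80)]
    r=J[(J[:,2]>104)];print('  rim',circ(r[:,:2]),len(r),np.percentile(r[:,2],[50,90]).round(1)); b=J[(J[:,2]>25)&(J[:,2]<90)];print('  belly',circ(b[:,:2]))
    F=P[(abs(P[:,0]-590)<130)&(abs(P[:,1]-25)<120)]
    f=F[(F[:,2]>36)&(F[:,2]<50)]
    # plane level
    A=np.c_[f[:,:2]-f[:,:2].mean(0),np.ones(len(f))];s=np.linalg.lstsq(A,f[:,2],rcond=None)[0]
    print('  fork z',np.median(f[:,2]).round(2),s.round(4),'rect',cv2.minAreaRect(f[:,:2].astype(np.float32)))
    pl=F[(F[:,2]>8)&(F[:,2]<17)];print('  plate z',np.median(pl[:,2]).round(1),cv2.minAreaRect(pl[:,:2].astype(np.float32)))
    t=F[(F[:,2]<6)];print('  table',np.median(t[:,2]).round(2))
```

```text
side knobtop [583.3 302.   82.9] 80 [584.5 301.3  13.4] disc [585.1 301.9  49.3] 26.2
  head [581.9 304.3  77.6] [584.5 301.3  13.4]
  rim [ 574.2 -278.9   50.8] 117 [106.7 108.7]
  belly [ 576.7 -276.8   61.6]
  fork z 42.23 [ 1.0000e-03 -1.3000e-03  4.2359e+01] rect ((608.7890014648438, 30.876541137695312), (110.82029724121094, 171.72471618652344), 13.80592155456543)
  plate z 10.0 ((577.8646850585938, 22.809471130371094), (168.8887939453125, 184.48751831054688), 12.690741539001465)
  table -2.18
top knobtop [582.  297.3  85.4] 48 [582.7 296.7  13. ] disc [568.1 293.8  62.7] 27.8
  head [581.2 296.6  83.4] [582.4 297.3  13. ]
  rim [ 573.  -282.8   46.6] 168 [109.3 113.5]
  belly [ 573.6 -282.    60.2]
  fork z 44.17 [-1.30000e-03  2.00000e-04  4.40016e+01] rect ((606.6806030273438, 27.63324737548828), (110.77574157714844, 168.6810302734375), 13.731406211853027)
  plate z 11.9 ((590.828125, 22.852432250976562), (233.7629852294922, 256.7603759765625), 89.62276458740234)
  table -0.22
```

The meant lid is the white one standing on the plywood: side (220,240), top (190,194). The candidates at side (145,250) blue, (184,312) green, (285,300) pink and (248,358) blue stand on bare table and are coloured, and the crop confirms this. Measured positions:
- Lid at about (583, 299).
- Rig origin at about (598, 27), with +x at 13.8°.
- Fork underside at about 38 mm.
- Mouth at about (573, -281).

I'll move over the lid and turn the jaws along rig x.

```bash
python3 -m crank '{"dp":[[1.67,3.19,0],[1.67,3.19,0],[1.67,3.19,0],[1.67,3.19,0],[1.67,3.19,0],[1.67,3.19,0],[1.67,3.19,0],[1.67,3.19,0],[1.67,3.19,0],[1.67,3.19,0]],"delta_rot":[[0,0,3.4],[0,0,3.4],[0,0,3.4],[0,0,3.4],[0,0,3.4],[0,0,3.4],[0,0,3.4],[0,0,3.4],[0,0,3.4],[0,0,3.4]],"claw":[0,0,0,0,0,0,0,0,0,0]}' 80
```

```text
time_s: 2.45
eef_pos: [334.0, -177.6, 231.5]
ee_rot: [0.0, 0.896, 0.443, 0.0]
force: [1.4, -0.7, 0.1]
grip_width: 1.001
```

```bash
python3 -m crank '{"dp":[[1.67,3.19,0],[1.67,3.19,0],[1.67,3.19,0],[1.67,3.19,0],[1.67,3.19,0],[1.67,3.19,0],[1.67,3.19,0],[1.67,3.19,0],[1.67,3.19,0],[1.67,3.19,0]],"delta_rot":[[0,0,3.4],[0,0,3.4],[0,0,3.4],[0,0,3.4],[0,0,3.4],[0,0,3.4],[0,0,3.4],[0,0,3.4],[0,0,3.4],[0,0,3.4]],"claw":[0,0,0,0,0,0,0,0,0,0]}' 80
```

```text
time_s: 3.45
eef_pos: [501.1, 141.6, 231.4]
ee_rot: [0.0, 0.727, 0.686, 0.0]
force: [1.0, -0.4, -0.3]
grip_width: 0.998
```

```bash
python3 -m crank '{"dp":[[1.64,3.15,0],[1.64,3.15,0],[1.64,3.15,0],[1.64,3.15,0],[1.64,3.15,0],[0,0,-2.5],[0,0,-2.5],[0,0,-2.5],[0,0,-2.5],[0,0,0]],"delta_rot":[[0,0,3.4],[0,0,3.4],[0,0,3.4],[0,0,3.4],[0,0,3.4],[0,0,0],[0,0,0],[0,0,0],[0,0,0],[0,0,0]],"claw":[0,0,0,0,0,0,0,0,0,0]}' 80
```

```text
time_s: 4.45
eef_pos: [581.0, 297.1, 127.7]
ee_rot: [-0.002, 0.619, 0.785, -0.003]
force: [0.5, -0.6, -0.6]
grip_width: 1.0
```

Run:
```python
from h import *
s=sense();print(np.round(s['eef_pos'],1),np.round(s['force'],2))
im,d=capture("side");cv2.imwrite("pics/s1.png",cv2.resize(im[150:300,140:310,::-1],None,fx=3.5,fy=3.5));print(w2px("side",[583,299,72]),w2px("side",s['eef_pos']))
```

```text
[581.  297.1 127.7] [ 0.51 -0.57 -0.63]
[[220.36572488 236.51914543]] [[221.09777267 217.10635628]]
```

View pics/s1.png

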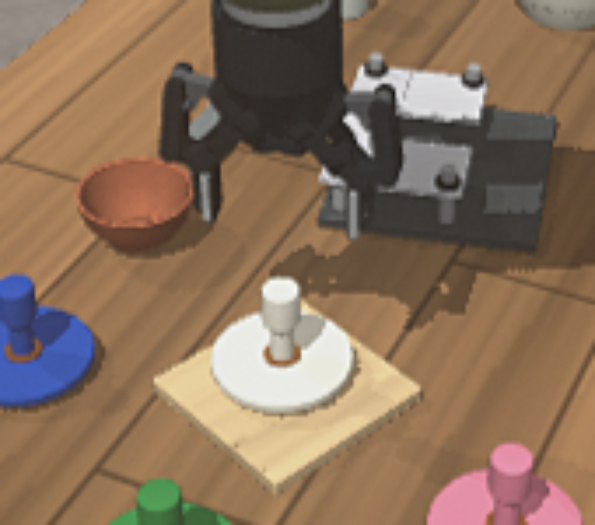

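The knob head is at side pixel (220.6, 237), against a predicted (220.4, 236.5). The open jaws straddle it, so I'll descend and grip.

```bash
python3 -m crank '{"dp":[[0.2,0.2,-2.0],[0,0,-2.0],[0,0,-2.0],[0,0,-1.4],[0,0,0],[0,0,0],[0,0,0],[0,0,0],[0,0,0],[0,0,0]],"delta_rot":[[0,0,0],[0,0,0],[0,0,0],[0,0,0],[0,0,0],[0,0,0],[0,0,0],[0,0,0],[0,0,0],[0,0,0]],"claw":[0,0,0,0,0,255,255,255,255,255]}' 80
```

```text
time_s: 5.5
eef_pos: [584.7, 299.7, 58.1]
ee_rot: [0.0, 0.619, 0.785, 0.0]
force: [-1.8, -1.4, 4.5]
grip_width: 0.281
```

```bash
python3 -m crank '{"dp":[[0,0,0],[0,0,0],[0,0,0]],"delta_rot":[[0,0,0],[0,0,0],[0,0,0]],"claw":[255,255,255]}' 80; python3 -c "
from rig import *;s=sense();print(s['force'],s['wrist_torque'])"
```

```text
time_s: 5.8
eef_pos: [584.7, 299.7, 58.1]
ee_rot: [0.0, 0.619, 0.785, 0.0]
force: [-2.1, -0.6, 5.6]
grip_width: 0.277
[-2.13115274 -0.64878254  5.57837286] [-0.11972988  0.30573242  0.01739536]
```

Grip is about 5 mm above the head centre; I'll regrip lower.

```bash
python3 -m crank '{"dp":[[0,0,0],[0,0,0],[0,0,-0.2],[0,0,-0.2],[0,0,0],[0,0,0],[0,0,0],[0,0,0],[0,0,0],[0,0,0]],"delta_rot":[[0,0,0],[0,0,0],[0,0,0],[0,0,0],[0,0,0],[0,0,0],[0,0,0],[0,0,0],[0,0,0],[0,0,0]],"claw":[130,130,130,130,130,255,255,255,255,255]}' 80; python3 -m crank '{"dp":[[0,0,0],[0,0,0],[0,0,0.2],[0,0,0.2],[0,0,0.2],[0,0,0],[0,0,0],[0,0,0]],"delta_rot":[[0,0,0],[0,0,0],[0,0,0],[0,0,0],[0,0,0],[0,0,0],[0,0,0],[0,0,0]],"claw":[255,255,255,255,255,255,255,255]}' 80;  python3 -c "
from rig import *;s=sense();print(s['force'],s['wrist_torque'])"
```

```text
time_s: 6.8
eef_pos: [584.5, 299.6, 53.4]
ee_rot: [-0.0, 0.619, 0.785, -0.0]
force: [-1.2, -0.7, 2.1]
grip_width: 0.282
time_s: 7.6
eef_pos: [584.4, 299.6, 59.1]
ee_rot: [-0.0, 0.619, 0.785, -0.0]
force: [0.5, -0.3, -3.0]
grip_width: 0.286
[ 0.48288136 -0.33247296 -2.99358797] [-0.0216869  -0.00795285  0.0111521 ]
```

```bash
python3 -m crank '{"dp":[[0,0,1.0],[0,0,1.5],[0,0,1.5],[-0.4,-1.2,0],[-0.6,-1.8,0],[-0.8,-2.6,0],[-0.9,-3,0],[-0.9,-3,0],[-0.9,-3,0],[-0.9,-3,0]],"delta_rot":[[0,0,0],[0,0,0],[0,0,0],[0,0,0],[0,0,0],[0,0,0],[0,0,0],[0,0,0],[0,0,0],[0,0,0]],"claw":[255,255,255,255,255,255,255,255,255,255]}' 80;python3 -m crank '{"dp":[[-0.9,-3,0],[-0.9,-3,0],[-0.9,-3,0],[-0.7,-1.6,0],[-0.5,-1.1,0],[0,0,0],[0,0,0],[0,0,0],[0,0,0],[0,0,0]],"delta_rot":[[0,0,0],[0,0,0],[0,0,0],[0,0,0],[0,0,0],[0,0,0],[0,0,0],[0,0,0],[0,0,0],[0,0,0]],"claw":[255,255,255,255,255,255,255,255,255,255]}' 80
python3 - <<'E'
from h import *
s=sense();print(np.round(s['eef_pos'],1),np.round(s['force'],2),np.round(s['wrist_torque'],3))
im,d=capture("side");cv2.imwrite("pics/s2.png",cv2.resize(im[90:260,190:360,::-1],None,fx=3.4,fy=3.4));np.save("s2.npy",d)
im,dt=capture("top");cv2.imwrite("pics/t2.png",cv2.resize(im[140:260,210:330,::-1],None,fx=4,fy=4));np.save("t2.npy",dt)
E
```

```text
time_s: 8.6
eef_pos: [530.6, 122.6, 101.0]
ee_rot: [0.001, 0.619, 0.785, 0.001]
force: [-0.0, 0.9, -2.1]
grip_width: 0.282
time_s: 9.6
eef_pos: [491.6, 7.1, 99.2]
ee_rot: [-0.0, 0.619, 0.786, -0.0]
force: [0.1, 0.1, -2.0]
grip_width: 0.286
[491.6   7.1  99.2] [ 0.06  0.12 -2.05] [ 0.053 -0.01  -0.016]
```

View pics/s2.png

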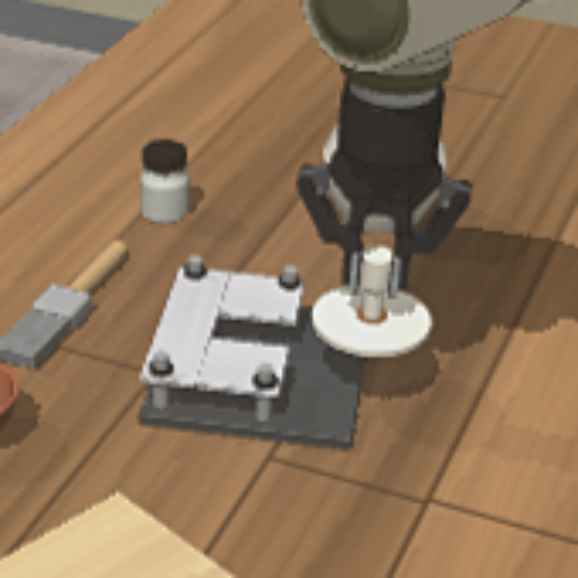

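View pics/t2.png

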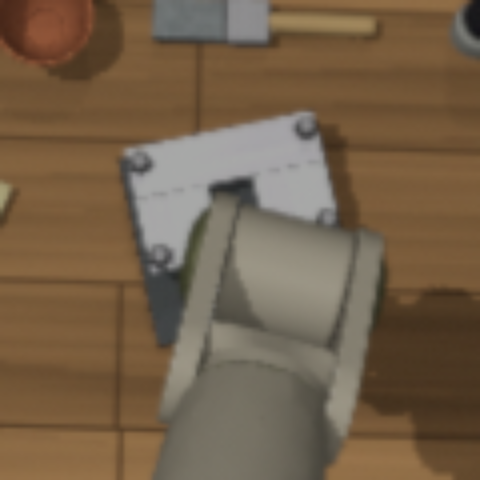

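Run:
```python
from h import *
P=cloud("side",np.load("s2.npy"));Q=P.reshape(-1,3);Q=Q[~np.isnan(Q[:,0])]
tcp=np.array([491.6,7.1])
m=(np.hypot(*(Q[:,:2]-tcp-[2,4]).T)<53)&(Q[:,2]>55)&(Q[:,2]<90)
L=Q[m];
for _ in range(4):
    A=np.c_[L[:,:2]-tcp,np.ones(len(L))];s=np.linalg.lstsq(A,L[:,2],rcond=None)[0];L=L[abs(A@s-L[:,2])<3]
print('disc plane',s.round(4),len(L),cv2.minEnclosingCircle(L[:,:2].astype(np.float32)))
k=Q[(np.hypot(*(Q[:,:2]-tcp).T)<20)&(Q[:,2]>90)&(Q[:,2]<140)]
# fork in rig frame
for c,f in(("side","side0.npy"),("top","top0.npy")):
    P=cloud(c,np.load(f)).reshape(-1,3);P=P[~np.isnan(P[:,0])]
    F=P[(abs(P[:,0]-590)<130)&(abs(P[:,1]-25)<120)&(P[:,2]>37)&(P[:,2]<49)]
    a=np.radians(13.8);u=np.array([np.cos(a),np.sin(a)]);v=np.array([-u[1],u[0]])
    q=np.c_[(F[:,:2]-[598,26.8])@u,(F[:,:2]-[598,26.8])@v]
    for lo,hi in((-40,-20),(-20,0),(0,15)):
        y=q[(q[:,0]>lo)&(q[:,0]<hi)][:,1];print(c,lo,'edges',y.min().round(1),y[y<0].max().round(1),y[y>0].min().round(1),y.max().round(1))
    w=q[abs(q[:,1])<8][:,0];print(c,'slot end',w.min().round(1),'x ext',q[:,0].min().round(1),q[:,0].max().round(1))
```

```text
disc plane [-4.4000e-03 -6.4000e-03  7.1674e+01] 461 ((492.17510986328125, 10.306429862976074), 49.10696029663086)
side -40 edges -82.6 -16.9 20.8 87.0
side -20 edges -84.5 -14.4 19.5 86.2
side 0 edges -80.0 -16.5 19.7 87.2
side slot end 21.1 x ext -44.0 66.9
top -40 edges -84.1 -21.4 18.9 82.3
top -20 edges -85.6 -21.7 19.5 82.6
top 0 edges -85.3 -21.8 19.2 83.1
top slot end 18.7 x ext -46.8 64.1
```

```bash
python3 -m crank '{"dp":[[0.2,-0.7,-1.0],[0,0,-1.5],[0,0,-1.2],[0,0,-0.5],[0,0,0],[0,0,0],[0,0,0]],"delta_rot":[[0,0,0],[0,0,0],[0,0,0],[0,0,0],[0,0,0],[0,0,0],[0,0,0]],"claw":[255,255,255,255,255,255,255]}' 80
python3 - <<'E'
from h import *
s=sense();print(np.round(s['eef_pos'],1),np.round(s['force'],2),np.round(s['wrist_torque'],3))
im,d=capture("side");cv2.imwrite("pics/s3.png",cv2.resize(im[120:240,220:340,::-1],None,fx=4.8,fy=4.8))
E
```

```text
time_s: 10.4
eef_pos: [493.9, -0.5, 57.8]
ee_rot: [0.0, 0.619, 0.785, 0.0]
force: [-0.6, 0.2, -4.2]
grip_width: 0.281
[493.9  -0.5  57.8] [-0.56  0.25 -4.19] [ 0.048 -0.042  0.067]
```

View pics/s3.png

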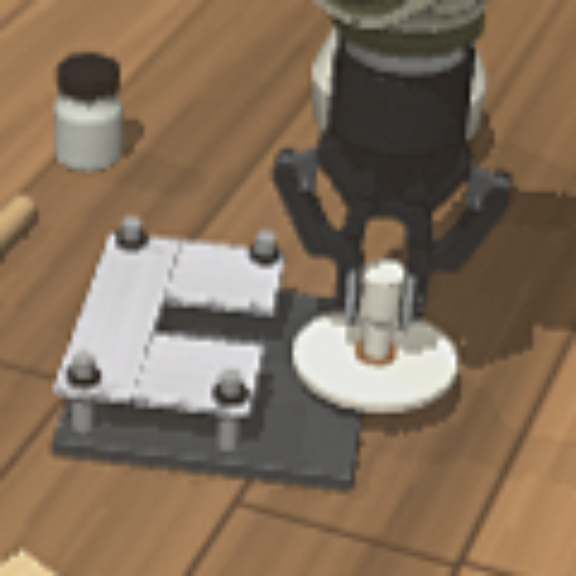

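```bash
python3 -m crank '{"dp":[[1.0,0.25,0],[1.5,0.38,0],[1.5,0.38,0],[1.5,0.38,0],[1.5,0.4,0],[1.5,0.38,0],[0.9,0.24,0],[0,0,0],[0,0,0],[0,0,0]],"delta_rot":[[0,0,0],[0,0,0],[0,0,0],[0,0,0],[0,0,0],[0,0,0],[0,0,0],[0,0,0],[0,0,0],[0,0,0]],"claw":[255,255,255,255,255,255,255,255,255,255]}' 80
python3 - <<'E'
from h import *
s=sense();print(np.round(s['eef_pos'],1),np.round(s['force'],2),np.round(s['wrist_torque'],3))
im,d=capture("side");cv2.imwrite("pics/s4.png",cv2.resize(im[120:240,220:340,::-1],None,fx=4.8,fy=4.8));np.save("s4.npy",d)
E
```

```text
time_s: 11.45
eef_pos: [587.2, 23.7, 57.3]
ee_rot: [-0.0, 0.619, 0.785, -0.0]
force: [-0.2, 0.3, -2.9]
grip_width: 0.28
[587.2  23.7  57.3] [-0.21  0.3  -2.92] [-0.017 -0.02   0.016]
```

View pics/s4.png

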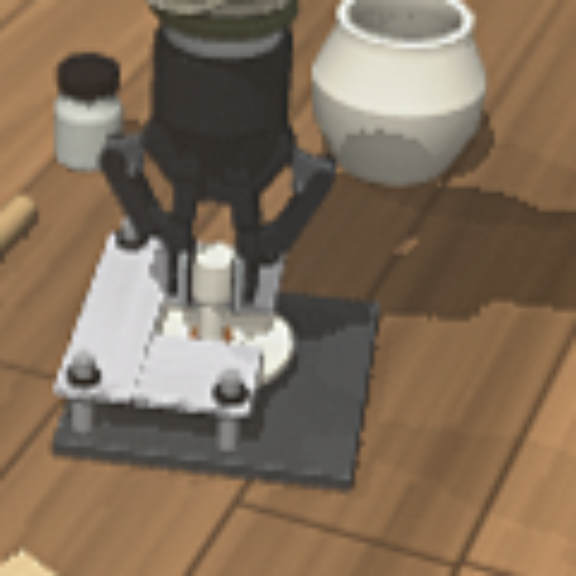

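```bash
python3 -m crank '{"dp":[[0.3,0.07,0],[0.3,0.08,0],[0.2,0.05,0],[0,0,0],[0,0,0]],"delta_rot":[[0,0,0],[0,0,0],[0,0,0],[0,0,0],[0,0,0]],"claw":[255,255,255,255,255]}' 80; python3 -m crank '{"dp":[[0.1,0.02,0],[0.1,0.03,0],[0,0,0]],"delta_rot":[[0,0,0],[0,0,0],[0,0,0]],"claw":[255,255,255]}' 80
```

```text
time_s: 12.0
eef_pos: [595.5, 25.7, 57.2]
ee_rot: [-0.0, 0.619, 0.785, -0.0]
force: [0.7, 0.5, -2.8]
grip_width: 0.282
time_s: 12.3
eef_pos: [597.7, 26.2, 57.3]
ee_rot: [0.0, 0.619, 0.785, 0.0]
force: [-0.4, -0.2, -3.3]
grip_width: 0.282
```

```bash
python3 -m crank '{"dp":[[0.1,0.02,0],[0,0,0]],"delta_rot":[[0,0,0],[0,0,0]],"claw":[255,255]}' 80; python3 -m crank '{"dp":[[0.1,0.03,0],[0,0,0]],"delta_rot":[[0,0,0],[0,0,0]],"claw":[255,255]}' 80
```

```text
time_s: 12.5
eef_pos: [598.6, 26.4, 57.3]
ee_rot: [0.0, 0.619, 0.785, 0.0]
force: [0.3, -0.1, -2.7]
grip_width: 0.281
time_s: 12.7
eef_pos: [599.5, 26.7, 57.2]
ee_rot: [-0.0, 0.619, 0.785, -0.0]
force: [-1.2, -0.9, -2.8]
grip_width: 0.281
```

```bash
python3 -m crank '{"dp":[[0.05,0.01,0],[0,0,0]],"delta_rot":[[0,0,0],[0,0,0]],"claw":[255,255]}' 80; python3 -m crank '{"dp":[[0.05,0.01,0],[0,0,0]],"delta_rot":[[0,0,0],[0,0,0]],"claw":[255,255]}' 80
```

```text
time_s: 12.9
eef_pos: [599.6, 26.7, 57.2]
ee_rot: [-0.0, 0.619, 0.785, -0.0]
force: [-3.5, -0.4, -1.5]
grip_width: 0.282
time_s: 13.1
eef_pos: [599.7, 26.8, 57.2]
ee_rot: [-0.001, 0.619, 0.785, -0.001]
force: [-6.0, -1.3, -0.3]
grip_width: 0.283
```

```bash
python3 -m crank '{"dp":[[-0.13,-0.03,0],[0,0,0.1],[0,0,0.1],[0,0,0.1],[0,0,0]],"delta_rot":[[0,0,0],[0,0,0],[0,0,0],[0,0,0],[0,0,0]],"claw":[255,255,255,255,255]}' 80; python3 -m crank '{"dp":[[0,0,0.05],[0,0,0.05],[0,0,0]],"delta_rot":[[0,0,0],[0,0,0],[0,0,0]],"claw":[255,255,255]}' 80
```

```text
time_s: 13.6
eef_pos: [599.5, 26.6, 60.5]
ee_rot: [0.0, 0.619, 0.785, 0.0]
force: [0.2, 0.3, -3.1]
grip_width: 0.284
time_s: 13.9
eef_pos: [599.3, 26.6, 61.4]
ee_rot: [0.0, 0.619, 0.785, 0.0]
force: [0.2, 0.2, -2.4]
grip_width: 0.283
```

```bash
python3 -m crank '{"dp":[[0,0,0.05],[0,0,0.05],[0,0,0]],"delta_rot":[[0,0,0],[0,0,0],[0,0,0]],"claw":[255,255,255]}' 80; python3 -m crank '{"dp":[[0,0,0.05],[0,0,0]],"delta_rot":[[0,0,0],[0,0,0]],"claw":[255,255]}' 80;python3 -m crank '{"dp":[[0,0,0.05],[0,0,0]],"delta_rot":[[0,0,0],[0,0,0]],"claw":[255,255]}' 80
```

```text
time_s: 14.2
eef_pos: [599.3, 26.6, 62.4]
ee_rot: [0.0, 0.619, 0.785, 0.0]
force: [-0.6, -0.9, -3.3]
grip_width: 0.286
time_s: 14.4
eef_pos: [599.3, 26.6, 62.9]
ee_rot: [0.0, 0.619, 0.785, 0.0]
force: [-0.7, -0.1, -3.5]
grip_width: 0.282
time_s: 14.6
eef_pos: [599.3, 26.6, 63.4]
ee_rot: [0.0, 0.619, 0.785, 0.0]
force: [0.2, -1.0, -2.9]
grip_width: 0.285
```

```bash
for i in 1; do python3 -m crank '{"dp":[[0,0,0.05],[0,0,0]],"delta_rot":[[0,0,0],[0,0,0]],"claw":[255,255]}' 80; done;python3 -m crank '{"dp":[[0,0,0.05],[0,0,0]],"delta_rot":[[0,0,0],[0,0,0]],"claw":[255,255]}' 80;python3 -m crank '{"dp":[[0,0,0.05],[0,0,0]],"delta_rot":[[0,0,0],[0,0,0]],"claw":[255,255]}' 80
```

```text
time_s: 14.8
eef_pos: [599.3, 26.6, 63.9]
ee_rot: [0.0, 0.619, 0.785, 0.0]
force: [-0.1, 0.2, -3.1]
grip_width: 0.282
time_s: 15.0
eef_pos: [599.2, 26.6, 64.0]
ee_rot: [-0.0, 0.619, 0.785, -0.0]
force: [1.6, -1.0, -5.4]
grip_width: 0.281
time_s: 15.2
eef_pos: [599.1, 26.6, 64.4]
ee_rot: [-0.0, 0.619, 0.785, -0.0]
force: [1.0, -0.8, -8.6]
grip_width: 0.278
```

```bash
python3 -m crank '{"dp":[[0,0,0.05],[0,0,0]],"delta_rot":[[0,0,0],[0,0,0]],"claw":[255,255]}' 80;python3 -m crank '{"dp":[[0,0,0.03],[0,0,0]],"delta_rot":[[0,0,0],[0,0,0]],"claw":[255,255]}' 80
```

```text
time_s: 15.4
eef_pos: [599.1, 26.6, 65.0]
ee_rot: [-0.0, 0.619, 0.785, -0.0]
force: [2.0, -0.8, -10.2]
grip_width: 0.285
time_s: 15.6
eef_pos: [599.1, 26.6, 65.1]
ee_rot: [-0.0, 0.619, 0.785, -0.0]
force: [5.2, -0.6, -14.2]
grip_width: 0.284
```

```bash
python3 -m crank '{"dp":[[0,0,0.03],[0,0,0]],"delta_rot":[[0,0,0],[0,0,0]],"claw":[255,255]}' 80
```

```text
time_s: 15.8
eef_pos: [599.1, 26.6, 65.1]
ee_rot: [-0.0, 0.619, 0.785, -0.0]
force: [6.4, -0.5, -18.8]
grip_width: 0.28
```

```bash
python3 -m crank '{"dp":[[0,0,-0.01],[0,0,0]],"delta_rot":[[0,0,0],[0,0,0]],"claw":[255,255]}' 80;python3 -m crank '{"dp":[[0,0,0],[0,0,0],[0,0,0]],"delta_rot":[[0,0,0],[0,0,0],[0,0,0]],"claw":[255,255,255]}' 80
```

```text
time_s: 16.0
eef_pos: [599.1, 26.6, 65.1]
ee_rot: [-0.0, 0.619, 0.785, -0.0]
force: [4.9, -0.5, -17.5]
grip_width: 0.284
time_s: 16.3
eef_pos: [599.1, 26.6, 65.1]
ee_rot: [-0.0, 0.619, 0.785, -0.0]
force: [6.4, -1.5, -17.9]
grip_width: 0.285
```

```bash
python3 -m crank '{"dp":[[0,0,0],[0,0,0],[0,0,0],[0,0,0],[0,0,0],[0,0,0],[0,0,0],[0,0,0]],"delta_rot":[[0,0,0],[0,0,0],[0,0,0],[0,0,0],[0,0,0],[0,0,0],[0,0,0],[0,0,0]],"claw":[255,255,255,255,255,255,255,255]}' 80;python3 -m crank '{"dp":[[0,0,0],[0,0,0],[0,0,0],[0,0,0],[0,0,0],[0,0,0],[0,0,0],[0,0,0]],"delta_rot":[[0,0,0],[0,0,0],[0,0,0],[0,0,0],[0,0,0],[0,0,0],[0,0,0],[0,0,0]],"claw":[255,255,255,255,255,255,255,255]}' 80;python3 -m crank '{"dp":[[0,0,0],[0,0,0],[0,0,0],[0,0,0],[0,0,0],[0,0,0],[0,0,0],[0,0,0]],"delta_rot":[[0,0,0],[0,0,0],[0,0,0],[0,0,0],[0,0,0],[0,0,0],[0,0,0],[0,0,0]],"claw":[255,255,255,255,255,255,255,255]}' 80
```

```text
time_s: 17.1
eef_pos: [599.1, 26.6, 65.1]
ee_rot: [-0.0, 0.619, 0.785, -0.0]
force: [5.3, -0.5, -17.1]
grip_width: 0.284
time_s: 17.9
eef_pos: [599.1, 26.6, 65.1]
ee_rot: [-0.0, 0.619, 0.785, -0.0]
force: [5.5, -2.4, -18.3]
grip_width: 0.28
time_s: 18.7
eef_pos: [599.1, 26.6, 65.1]
ee_rot: [-0.0, 0.619, 0.785, -0.0]
force: [5.6, -0.9, -17.6]
grip_width: 0.281
```

Run:
```python
from h import *
im,d=capture("side");cv2.imwrite("pics/s5.png",cv2.resize(im[120:240,220:340,::-1],None,fx=4.8,fy=4.8));np.save("s5.npy",d)
s=sense();print(np.round(s['eef_pos'],1),np.round(s['force'],2),np.round(s['wrist_torque'],3))
```

```text
[599.1  26.6  65.1] [  5.72  -1.67 -16.95] [-0.083 -0.994  0.018]
```

View pics/s5.png

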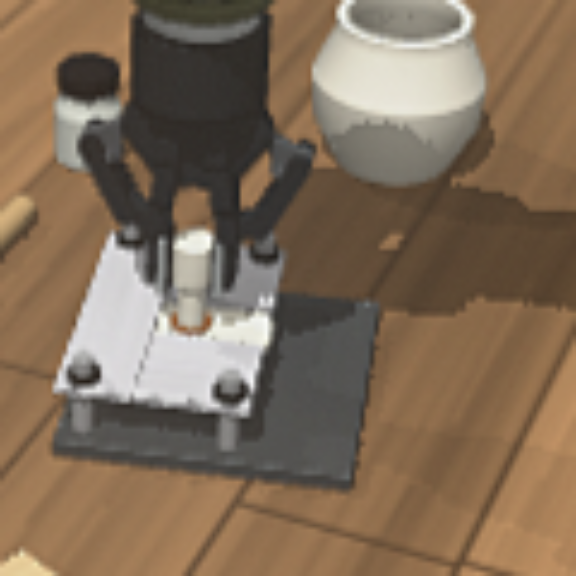

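```bash
python3 -m crank '{"dp":[[0,0,-0.1],[0,0,-0.2],[0,0,-0.2],[0,0,-0.1],[0,0,0],[-0.5,-0.12,0],[-1,-0.25,0],[-1,-0.24,0],[-1,-0.25,0],[-1,-0.25,0]],"delta_rot":[[0,0,0],[0,0,0],[0,0,0],[0,0,0],[0,0,0],[0,0,0],[0,0,0],[0,0,0],[0,0,0],[0,0,0]],"claw":[255,255,255,255,255,255,255,255,255,255]}' 80
```

```text
time_s: 19.75
eef_pos: [553.5, 15.4, 60.0]
ee_rot: [0.0, 0.619, 0.785, -0.0]
force: [-0.1, 0.5, -2.6]
grip_width: 0.281
```

```bash
python3 -m crank '{"dp":[[-1.5,-0.36,0],[-1.5,-0.37,0],[-1.5,-0.36,0],[-1.2,-0.3,0],[-0.8,-0.2,0],[0,0,1.5],[0,0,3],[0,0,3],[0,0,3],[0,0,2.5]],"delta_rot":[[0,0,0],[0,0,0],[0,0,0],[0,0,0],[0,0,0],[0,0,0],[0,0,0],[0,0,0],[0,0,0],[0,0,0]],"claw":[255,255,255,255,255,255,255,255,255,255]}' 80
python3 - <<'E'
from h import *
s=sense();print(np.round(s['eef_pos'],1),np.round(s['force'],2))
im,d=capture("side");cv2.imwrite("pics/s6.png",im[:,:,::-1]);np.save("s6.npy",d)
im,d=capture("top");cv2.imwrite("pics/t6.png",im[:,:,::-1]);np.save("t6.npy",d)
for c in("side","top"):
    print(c,[(np.round(x['centre'],1).tolist(),round(x['p'],2),px2w(c,*x['centre'],z=110).round(1)) for x in pinpoint(c,"mouth")[:2]])
E
```

```text
time_s: 20.75
eef_pos: [489.3, -0.4, 191.6]
ee_rot: [0.001, 0.619, 0.785, 0.0]
force: [-0.1, -0.7, -2.9]
grip_width: 0.285
[ 4.893e+02 -4.000e-01  1.916e+02] [-0.1  -0.67 -2.85]
side [([305.8, 122.9], 0.71, array([ 568.4, -279. ,  110. ]))]
top [([362.3, 196.8], 0.8, array([ 571.4, -286.4,  110. ]))]
```

Run:
```python
from h import *
from scipy.optimize import least_squares
tcp=sense()['eef_pos']
for c,n in(("side","0"),("top","0"),("side","6"),("top","6")):
    f=(c+"0.npy") if n=="0" else c[0]+"6.npy"
    P=cloud(c,np.load(f)).reshape(-1,3);P=P[~np.isnan(P[:,0])]
    J=P[(np.hypot(P[:,0]-573,P[:,1]+281)<56)&(P[:,2]>100)&(P[:,2]<118)]
    top=J
    # rim ring mean radius 42.5: robust fit, restricting to upper surface
    res=lambda p:np.maximum(0,abs(np.hypot(top[:,0]-p[0],top[:,1]-p[1])-42.5)-3.5)
    r=least_squares(res,[573,-281],loss='soft_l1');print(c,n,len(J),r.x.round(1),r.cost.round(1),cv2.minEnclosingCircle(top[:,:2].astype(np.float32)))
# lid plane now
Q=cloud("side",np.load("s6.npy")).reshape(-1,3);Q=Q[~np.isnan(Q[:,0])]
zc=tcp[2]-41.4+16
L=Q[(np.hypot(*(Q[:,:2]-tcp[:2]-[0,3]).T)<53)&(abs(Q[:,2]-zc+2)<12)]
for _ in range(4):
    A=np.c_[L[:,:2]-tcp[:2],np.ones(len(L))];s=np.linalg.lstsq(A,L[:,2],rcond=None)[0];L=L[abs(A@s-L[:,2])<3]
print(tcp.round(1),'disc plane',s.round(4),len(L),cv2.minEnclosingCircle(L[:,:2].astype(np.float32)),'expected z',zc)
```

```text
side 0 170 [ 575.1 -279.5] 38.1 ((574.2080078125, -278.93109130859375), 50.76455307006836)
top 0 197 [ 573.3 -282.4] 6.7 ((572.9512939453125, -282.6538391113281), 46.71384048461914)
side 6 45 [ 576.1 -278.7] 9.6 ((574.6779174804688, -279.86334228515625), 47.62908935546875)
top 6 199 [ 573.3 -282.4] 6.8 ((573.7263793945312, -282.3397216796875), 47.10757064819336)
[ 4.889e+02 -3.000e-01  1.892e+02] disc plane [ 4.200000e-03 -5.300000e-03  1.639823e+02] 477 ((489.2366027832031, 0.9096331000328064), 49.23441696166992) expected z 163.75264568049326
```

View pics/s6.png

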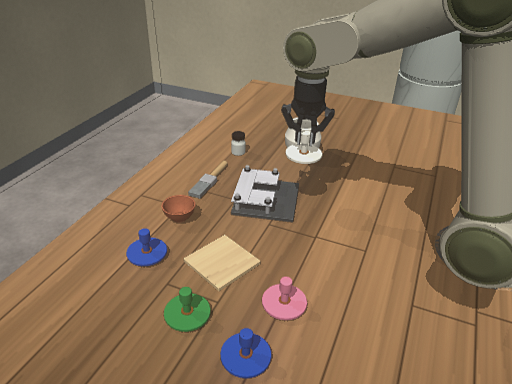

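```bash
python3 -m crank '{"dp":[[0.4,-1.2,0],[0.7,-2.5,0],[0.9,-3,0],[1,-3.2,0],[1,-3.2,0],[1,-3.2,0],[1,-3.2,0],[0.9,-3,0],[0.7,-2.5,0],[0.5,-1.5,0]],"delta_rot":[[0,0,0],[0,0,0],[0,0,0],[0,0,0],[0,0,0],[0,0,0],[0,0,0],[0,0,0],[0,0,0],[0,0,0]],"claw":[255,255,255,255,255,255,255,255,255,255]}' 80
python3 -m crank '{"dp":[[0.25,-1,0],[0.15,-0.57,0],[0,0,-1],[0,0,-0.8],[0,0,0],[0,0,0]],"delta_rot":[[0,0,0],[0,0,0],[0,0,0],[0,0,0],[0,0,0],[0,0,0]],"claw":[255,255,255,255,255,255]}' 80
python3 - <<'E'
from h import *
s=sense();tcp=s['eef_pos'];print(tcp.round(1),np.round(s['force'],2),np.round(s['joints'],2))
im,d=capture("side");cv2.imwrite("pics/s7.png",cv2.resize(im[60:190,230:380,::-1],None,fx=4,fy=4));np.save("s7.npy",d)
Q=cloud("side",d).reshape(-1,3);Q=Q[~np.isnan(Q[:,0])]
zc=tcp[2]-41.4+16
L=Q[(np.hypot(*(Q[:,:2]-tcp[:2]-[0,2]).T)<53)&(abs(Q[:,2]-zc+2)<10)]
for _ in range(4):
    A=np.c_[L[:,:2]-tcp[:2],np.ones(len(L))];q=np.linalg.lstsq(A,L[:,2],rcond=None)[0];L=L[abs(A@q-L[:,2])<3]
print('disc plane',q.round(4),len(L),cv2.minEnclosingCircle(L[:,:2].astype(np.float32)),'expected z',zc)
E
```

```text
time_s: 21.95
eef_pos: [569.7, -268.2, 187.4]
ee_rot: [-0.001, 0.62, 0.785, -0.0]
force: [-0.6, 0.5, -2.9]
grip_width: 0.284
time_s: 22.55
eef_pos: [574.2, -280.5, 171.6]
ee_rot: [-0.0, 0.619, 0.785, -0.0]
force: [-0.8, 0.2, -2.9]
grip_width: 0.28
[ 574.2 -280.5  171.6] [-0.83  0.22 -2.9 ] [-0.64  0.61  1.2   0.    1.33 -0.87]
disc plane [ 9.000000e-04 -7.200000e-03  1.436591e+02] 266 ((572.4134521484375, -278.9125671386719), 50.24619674682617) expected z 146.21766012216756
```

View pics/s7.png

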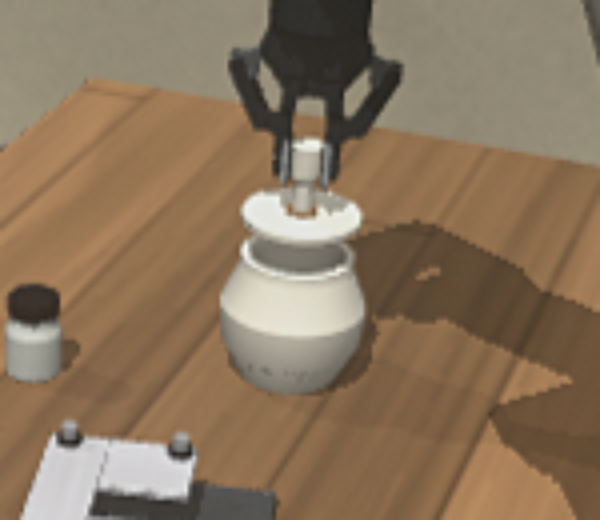

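```bash
python3 -m crank '{"dp":[[0,0,-0.6],[0,0,-0.6],[0,0,-0.5],[0,0,-0.2],[0,0,0]],"delta_rot":[[0,0,0],[0,0,0],[0,0,0],[0,0,0],[0,0,0]],"claw":[255,255,255,255,255]}' 80
python3 -m crank '{"dp":[[0,0,-0.1],[0,0,-0.1],[0,0,0]],"delta_rot":[[0,0,0],[0,0,0],[0,0,0]],"claw":[255,255,255]}' 80
python3 -m crank '{"dp":[[0,0,-0.1],[0,0,-0.1],[0,0,0]],"delta_rot":[[0,0,0],[0,0,0],[0,0,0]],"claw":[255,255,255]}' 80
```

```text
time_s: 23.1
eef_pos: [574.1, -281.0, 152.3]
ee_rot: [-0.0, 0.619, 0.785, -0.0]
force: [-1.0, -0.3, -2.7]
grip_width: 0.283
time_s: 23.4
eef_pos: [574.2, -281.1, 150.8]
ee_rot: [-0.0, 0.619, 0.785, -0.0]
force: [-0.1, -0.7, -3.2]
grip_width: 0.283
time_s: 23.7
eef_pos: [574.2, -281.1, 148.6]
ee_rot: [-0.0, 0.619, 0.785, -0.0]
force: [-0.2, -0.4, -2.9]
grip_width: 0.284
```

```bash
python3 -m crank '{"dp":[[0,0,-0.1],[0,0,-0.1],[0,0,0]],"delta_rot":[[0,0,0],[0,0,0],[0,0,0]],"claw":[255,255,255]}' 80
python3 -m crank '{"dp":[[0,0,-0.1],[0,0,-0.05],[0,0,0]],"delta_rot":[[0,0,0],[0,0,0],[0,0,0]],"claw":[255,255,255]}' 80
```

```text
time_s: 24.0
eef_pos: [574.2, -281.0, 146.6]
ee_rot: [-0.0, 0.619, 0.785, -0.0]
force: [0.5, 1.2, -2.7]
grip_width: 0.281
time_s: 24.3
eef_pos: [574.2, -281.1, 145.2]
ee_rot: [-0.0, 0.619, 0.785, -0.0]
force: [0.1, -0.1, -3.5]
grip_width: 0.283
```

```bash
python3 -m crank '{"dp":[[0,0,-0.05],[0,0,-0.05],[0,0,0]],"delta_rot":[[0,0,0],[0,0,0],[0,0,0]],"claw":[255,255,255]}' 80
```

```text
time_s: 24.6
eef_pos: [574.2, -281.1, 144.2]
ee_rot: [-0.0, 0.619, 0.785, 0.0]
force: [0.5, 0.4, -2.7]
grip_width: 0.282
```

```bash
python3 -m crank '{"dp":[[0,0,-0.05],[0,0,0]],"delta_rot":[[0,0,0],[0,0,0]],"claw":[255,255]}' 80; python3 -m crank '{"dp":[[0,0,-0.05],[0,0,0]],"delta_rot":[[0,0,0],[0,0,0]],"claw":[255,255]}' 80; python3 -m crank '{"dp":[[0,0,-0.03],[0,0,0]],"delta_rot":[[0,0,0],[0,0,0]],"claw":[255,255]}' 80
```

```text
time_s: 24.8
eef_pos: [574.2, -281.1, 143.7]
ee_rot: [-0.0, 0.619, 0.785, -0.0]
force: [-0.2, 0.1, -3.5]
grip_width: 0.279
time_s: 25.0
eef_pos: [574.3, -281.1, 143.4]
ee_rot: [0.0, 0.619, 0.785, -0.0]
force: [-0.1, -0.2, -3.2]
grip_width: 0.28
time_s: 25.2
eef_pos: [574.3, -281.2, 143.4]
ee_rot: [0.0, 0.619, 0.785, -0.0]
force: [-0.8, 0.8, 0.5]
grip_width: 0.281
```

```bash
python3 -m crank '{"dp":[[0,0,0],[0,0,0],[0,0,0],[0,0,0],[0,0,0],[0,0,0],[0,0,0],[0,0,0]],"delta_rot":[[0,0,0],[0,0,0],[0,0,0],[0,0,0],[0,0,0],[0,0,0],[0,0,0],[0,0,0]],"claw":[255,160,140,120,90,60,30,0]}' 20
python3 -m crank '{"dp":[[0,0,0],[0,0,0],[0,0,0],[0,0,0.5],[0,0,1],[0,0,2],[0,0,2],[0,0,3],[0,0,3]],"delta_rot":[[0,0,0],[0,0,0],[0,0,0],[0,0,0],[0,0,0],[0,0,0],[0,0,0],[0,0,0],[0,0,0]],"claw":[0,0,0,0,0,0,0,0,0]}'
python3 - <<'E'
from h import *
s=sense();tcp=s['eef_pos'];print(tcp.round(1),np.round(s['force'],2),s['grip_width'])
im,d=capture("side");cv2.imwrite("pics/s8.png",cv2.resize(im[60:230,160:380,::-1],None,fx=3.4,fy=3.4))
Q=cloud("side",d).reshape(-1,3);Q=Q[~np.isnan(Q[:,0])]
L=Q[(np.hypot(Q[:,0]-574,Q[:,1]+279)<53)&(abs(Q[:,2]-116)<8)]
for _ in range(4):
    A=np.c_[L[:,:2]-[574,-279],np.ones(len(L))];q=np.linalg.lstsq(A,L[:,2],rcond=None)[0];L=L[abs(A@q-L[:,2])<2.5]
print('disc plane',q.round(4),len(L),cv2.minEnclosingCircle(L[:,:2].astype(np.float32)))
b=Q[(np.hypot(Q[:,0]-574,Q[:,1]+279)<75)&(Q[:,2]>25)&(Q[:,2]<90)];print('belly',cv2.minEnclosingCircle(b[:,:2].astype(np.float32)))
E
```

```text
time_s: 26.0
eef_pos: [574.2, -281.1, 143.0]
ee_rot: [0.0, 0.619, 0.785, -0.0]
force: [-0.5, -1.0, 0.1]
grip_width: 0.993
time_s: 26.9
eef_pos: [574.1, -281.0, 260.1]
ee_rot: [0.0, 0.619, 0.785, -0.0]
force: [0.4, 0.9, 1.3]
grip_width: 0.998
[ 574.1 -281.   260.1] [0.42 0.89 1.31] 0.9976928443390217
disc plane [ 2.200000e-03 -1.100000e-03  1.152012e+02] 250 ((573.8457641601562, -279.0630187988281), 49.74430465698242)
belly ((573.244384765625, -273.0973815917969), 58.54517364501953)
```

View pics/s8.png

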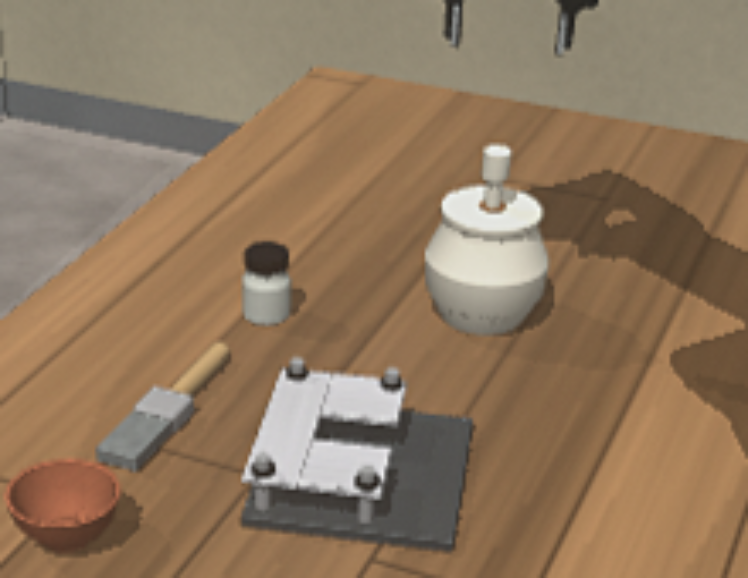

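The lid sits flat and centred on the jar: the crop shows the disc at about (492,210) and the knob at (497,163). The gripper is clear, so I'm handing in.

```bash
python3 -c "
from rig import *
finish_job();print(sense()['time_s'])"
```

```text
the job is handed in; nothing more can be done
the job is handed in; nothing more can be done
```

The pull test is done and the knob held; the lid is back on the jar and the job is handed in, at about 27 s on the robot's clock.

- **Insertion:** I slid the white lid under the fork until it met the stop, with contact at TCP x of about 599.6 mm, then backed off about 1.3 mm.
- **Pull:** The fork came up about 1.1 mm before it met its end stops. I then held for about 2.9 s with the wrist reading 17 to 18.3 N. Less the 3 N lid, that is about 14 to 15.5 N on the fork. The highest wrist reading at any time was 18.8 N, just before I eased off by 0.1 mm.
- **Placing:** I lowered the lid into the jar's mouth. It touched down with about 4 N, at the height I had predicted.

**Last checks:**
- The lid's disc is level to about 0.003 rad, and its top reads 115 mm. It should be 118 mm, and the side camera reads about 2 mm low.
- The lid is within about 2 mm of the mouth centre, and the gripper was clear of everything.
- In the last side picture, the jar, bowl, glue pot and brush stand where they were.

**What disagreed:**
- The two cameras differed by 2 to 3 mm in y, so I used their mean.
- The last fit of the jar's belly came out about 4 mm off its first value in y. I put that down to the fit being only partly visible, because the lid and jar look concentric.
- During the pull the wrist also showed a steady sideways force of about 5 to 6 N, which I couldn't explain. Counting it, the total on the fork would be about 16 N, still within limits.

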